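# Seat the capsule filling plate on its spacer bars

### The job

One of the two steel spacer bars under the capsule filling plate has crept out towards you: slide it back in until it meets its stop. Then take the clear tamping block and press the plate down, firmly but not so hard that the block cracks, on the margin above one bar and then the other, going back over them until the plate is fully home and pinches both bars. Stand the block upright on the worktop beside the machine and prove the job with a light tug on the tab of the bar that had crept out, which must not slide; press the plate only with the block and leave the other things alone.

Things in the scene. Friction and masses are not known exactly. Their poses are not given: they have to be found in the camera images.
- machine: Capsule filling machine, bolted down: white base 200 x 320 mm, flat top 30 mm above the worktop; a red-handled spring toggle clamp at each side (up to 84 mm above the worktop) stays locked. Origin: on the worktop under the middle of the base; x points from the robot's side (front, where the bars' tabs stick out) to the back, y left, z up.
- plate: Aluminium filling plate with 50 dark holes, 140 x 190 x 15 mm (x, y, z); origin: centre of its underside; axes as the machine when level. Its left and right sides each hang about 1.5 to 4.5 mm too high, sticking on four dowel pins (8 mm, 13 mm above the seated top, at x +-55, y +-80 mm). Fully home its top is 57 mm above the worktop, but readings are too coarse to show that: go by force.
- land_left (a point): Middle of the plain margin on top of the plate above the left bar, 50 mm left of the plate's middle: press here. The side sinks only while pressed with about 6 to 12 N, then meets its bar and turns rigid; 20 to 30 N surely seats it. It stays where it is left, also when home. The clamp's rubber tip is 36 mm further out, the first holes 23 mm further in.
- land_right (a point): The same above the right bar, 50 mm right of the plate's middle. Seating the second side levels the plate and may lift the first side off its bar by a hair (under 0.1 mm), so press each side again in turn.
- guide_b: Bolted-down channel of the bar that has crept out: two low ribs (6 mm) and at the back a stop block 10 mm high. Origin: on the base's top (30 mm above the worktop), midway along the plate, on the bar's line; axes as the machine. It may be the left or the right channel.
- guide_a: The same for the other bar.
- tab_b (a point): Tab of the bar that has crept out (by 15 to 29 mm): turned-up front end, 8 mm thick (x), 22 mm wide (y), 34 mm high. This point: its middle, 20 mm above the bar's underside, 50 mm above the worktop; axes as the machine. At home it is 114 mm in front of the origin of guide_b and 44 mm in front of the plate's edge.
- bar_b: That bar: loose ground steel bar 190 x 10 x 12 mm (the plate rests on a 3 mm wide land along its top) lying along x on the base, 0.23 kg. Origin: centre of its underside; at home (against its stop) 23 mm in front of the origin of guide_b. While the plate is too high it slides with 1 to 3 N; under the seated plate it holds a tug of 5 N.
- tab_a (a point): The same point on the other bar, which is already at home.
- bar_a: The other bar, likewise; leave it at home.
- tamper: Tamping block, loose, 0.11 kg: clear acrylic foot 56 x 32 x 18 mm (x, y, z) with an upright clear handle 24 x 24 mm from 18 to 70 mm height, the top 6 mm blue. Origin: centre of the foot's underside. It bears 45 N on the plate; beyond that it cracks. It stands on the worktop to the left or right of the machine.
- tamper_grip (a point): Middle of the tamping block's handle, 48 mm above the foot's underside; axes as the block (z up its handle): where to grip it.
- boat: Stainless weighing boat 80 x 55 mm, 19 mm high, loose; leave alone. Origin: centre of its underside.
- cylinder: Glass graduated cylinder, 246 mm tall, foot 68 mm across, loose; leave alone. Origin: centre of its underside.
- tray: Ribbed green capsule loading tray 120 x 150 x 26 mm, loose; leave alone. Origin: centre of its underside.
There are look-alikes about, which are no part of the job. Several things have the shape of the tamper; the one meant has the colours described above. Leave any brown look-alike of the bar_a alone.

How it is judged (in metres and radians):
On the way, in this order (a step that is already met when the one before it is completed fails the run):
1. the bar that had crept out is back against its stop (within 2.5 mm) (x of bar_b in the frame of guide_b above -0.0255 m), for 0.2 s.
2. the plate, with the block lifted off it, bears on both bars with more than 3 N each (contact force between plate and bar_a above 3 N and contact force between plate and bar_b above 3 N and contact force between tamper and plate below 0.2 N), for 0.2 s.
3. the bar that had crept out is tugged by its tab (over 1 N) and stays against its stop (contact force between the fingers and bar_b above 1 N and x of bar_b in the frame of guide_b above -0.0255 m), for 0.05 s.
At the end, for the whole second after the job is handed in: The plate bears on each bar with more than 3 N (no gap on either side), both bars are within 2.5 mm (the one never out: 3.5 mm) of their stops and at rest, and the tamping block stands released and still on the worktop, upright within 0.1 rad (contact force between plate and bar_a above 3 N and contact force between plate and bar_b above 3 N and x of bar_b in the frame of guide_b above -0.0255 m and x of bar_a in the frame of guide_a above -0.0265 m and height (world z) of tamper below 0.004 m and angle between tamper's own z axis and vertical below 0.1 rad and linear speed of tamper below 0.02 m/s and linear speed of bar_b below 0.01 m/s); the robot touches nothing.
It fails at once if the tamping block pressed on the plate with more than 45 N (contact force between tamper and plate above 45 N).
It fails at once if the plate pressed by fingers or arm instead of the block (over 3 N) (contact force between any of the fingers, the arm and plate above 3 N).
It fails at once if the weighing boat moved by more than 15 mm (distance of boat from where it was at the start of the episode above 0.015 m).
It fails at once if the graduated cylinder moved by more than 15 mm or tipped (distance of cylinder from where it was at the start of the episode above 0.015 m or angle between cylinder's own z axis and vertical above 0.15 rad).
It fails at once if the loading tray moved by more than 15 mm (distance of tray from where it was at the start of the episode above 0.015 m).
It also fails if it takes over 72 s, if anything falls off the work surface, if the arm or the gripper's body presses on something with over 40 N, if the wrist force passes 120 N, or if a joint passes its speed limit or range.

### The arm

A 6-joint arm with a two-finger parallel gripper is mounted at the origin on the work surface. World frame = base frame: x ahead of the robot, y to its left, z up, the work surface at z = 0. Lengths are in mm, angles in rad, forces in N, time in s.
With the tool pointing down it reaches from about 350 to 875 mm from the base axis. Payload 4.2 kg.
Tool frame: the origin (TCP) lies at the very end of the fingers, on their centre line; the grasp point (between the pads) lies 19 mm behind it; z points along the fingers, y is the line along which they close (so a half turn about z gives the same grasp; the last joint's range is limited). The gripper opens to 85 mm and grips with 20 to 120 N. Pads are 22 mm wide; open, the fingers measure 114 mm over their backs; the gripper's body (76 mm by 85 mm) begins 54 mm behind the grasp point. The pads swing forward as they close: fully open they stand 13 mm farther back than shut.
Start: joints at [1.445, 0.385, 0.008, 0, -1.194, -0.259], TCP at [234.575, 579.287, 231.312] pointing down, gripper open.
Joint ranges: [-3.14, 3.14], [-1.21, 2.06], [-1.07, 1.41], [-3.16, 2.05], [-2.99, -0.16], [-3.1, 3.1]. Speed limits (rad/s): [2.79, 2.79, 3.14, 3.14, 3.14, 3.14].

### API

Orientations are given as a unit quaternion [x, y, z, w].
In Python, from bench import arm gives the robot as it stands.
- The arm moves only by the tool servo_tool, never from a script. Its argument "rows" is a list that holds one entry, the list of rows, each a list of 7 numbers: the finger opening in mm, from 0 to 85.4, then the shift along the tool's x, y, z in mm, then the turn, a rotation vector about the tool's x, y, z in rad. A call has 1 to 10 rows; each row is the pose to reach, as a shift and turn from the pose commanded when the call began, along the tool's axes at that moment; what a row does not reach only later rows make up. A row lasts 1/8 s, in which the tool goes at most 62.5 mm and 10.7 degrees, less where a joint would pass 70% of its speed; a pose out of reach is approached as far as the arm can. A call with a gripper value outside its range is refused whole. The fingers move at their own pace and stop on an object; the grip force is fixed at half the most. Time passes only in rows, so rows that repeat a pose let the fingers close. It gives the time, the measured TCP pose, the force, the opening and the grip force at its end, in the units of the state.
- arm.read_state(): the state, without advancing time (a new reading comes with each control period).
- arm.get_image(name): name is "scene" or "side" or "wrist"; returns the picture (420x560x3 uint8, red, green, blue); there is no depth.
- arm.camera_params(name): a dict with "intrinsics" (3x3 intrinsics, pixels), "R" (3x3) and "t" (3): a world point X has camera coordinates R X + t. Camera axes: x right, y down, z forward; pixel columns grow to the right and rows downward; lengths in mm; the calibration is good to about 2 mm. A picture is of the moment at which its call begins: read the wrist's pose just before it. camera_params takes no time and is no camera call; for the wrist camera it gives the pose at the moment of the call.
- arm.job_done(): hands the job in; it is judged then, once.
The state is a dict: "clock": time; "joints": joint angles; "joint_vel": joint speeds; "joint_efforts": joint torques, N m; "position": TCP position; "ee_rot": TCP orientation; "contact_force": force on the tool from outside, world axes, zero at the start; "wrist_torque": the same for the moment, N m; "gripper_width": finger opening in mm; "grasp_force": force on a finger pad.
Only numpy, scipy, OpenCV 4.12 (cv2) and the standard library are available. Lean on these libraries where they do the work, as an engineer would, in place of code of your own. Each camera call takes 0.05 s, during which the arm holds its last target. There are 200 camera calls.

## Working session

There is one attempt and no reset: what is moved stays moved. The work goes in short steps, Python scripts to look and compute and a tool call to move; the robot and the scene stay as the last step left them, time stands still between calls to the robot, and variables do not carry over. Pictures are saved under pics/ and viewed, at most 10 in all, crops included, and the job is handed in when it is done.

Besides the shell and the picture viewer there is one more tool, called after ">>>" as name(argument=value, ...) on one line, values as JSON. servo_tool: Moves the arm, as the interface text tells. Its arguments: {"type":"object","properties":{"rows":{"type":"array"}},"required":["rows"]}

```bash
mkdir -p pics; ls
cat > h.py <<'E'
import numpy as np, cv2
from bench import arm
def save(n,f,crop=None,s=1):
    im=arm.get_image(n)[:,:,::-1].copy()
    cv2.imwrite('pics/'+f+'_full.png',im)
    if crop: im=im[crop[1]:crop[3],crop[0]:crop[2]]
    im=cv2.resize(im,None,fx=s,fy=s); cv2.imwrite('pics/'+f+'.png',im)
def ray(n,uv,P=None):
    P=P or arm.camera_params(n);K,R,t=[np.array(P[k],float) for k in('intrinsics','R','t')]
    return -R.T@t, R.T@np.linalg.inv(K)@np.array([uv[0],uv[1],1.])
def onz(n,uv,z,P=None):
    c,d=ray(n,uv,P); return c+d*(z-c[2])/d[2]
def proj(n,X,P=None):
    P=P or arm.camera_params(n);K,R,t=[np.array(P[k],float) for k in('intrinsics','R','t')]
    p=K@(R@np.array(X,float)+t); return p[:2]/p[2]
E
python3 - <<'E'
from h import *
save('scene','s0');save('side','d0')
a=cv2.imread('pics/s0.png');b=cv2.imread('pics/d0.png')
cv2.imwrite('pics/both.png',cv2.resize(np.vstack([a,b]),(400,600)))
print(arm.read_state())
for n in('scene','side','wrist'):
  P=arm.camera_params(n); R=np.array(P['R']);print(n,P['intrinsics'],-R.T@np.array(P['t']),R[2])
E
```

```text
pics
{'clock': 0.1, 'joints': array([ 1.44461007e+00,  3.85489104e-01,  6.76789284e-03, -4.26773009e-04,
       -1.19402376e+00, -2.58609305e-01]), 'joint_vel': array([ 0.00037805, -0.00207653,  0.0029033 ,  0.00108275, -0.00014152,
       -0.0021281 ]), 'joint_efforts': array([-4.09132672e-04, -3.93319523e+01,  1.88929564e+01,  4.19799373e+00,
       -2.59580775e-03,  5.57902567e-06]), 'position': array([234.39070462, 578.81826358, 230.32861928]), 'ee_rot': array([ 9.81533033e-01, -1.91290138e-01, -1.33443526e-04,  9.85309754e-04]), 'contact_force': array([ 0.01927973, -0.07076429,  1.19571053]), 'wrist_torque': array([-0.02194151,  0.02339756, -0.00572817]), 'grasp_force': 0.0, 'gripper_width': 85.7201150557101}
scene [[391.60962117   0.         279.46306653]
 [  0.         391.60962117 204.9763671 ]
 [  0.           0.           1.        ]] [1240.32978362  218.25697559  637.59002572] [-0.75890718 -0.25697396 -0.5983513 ]
side [[516.65643716   0.         279.8910808 ]
 [  0.         516.65643716 210.55210974]
 [  0.           0.           1.        ]] [  188.3198105  -1051.35802268   791.51702379] [ 0.25746353  0.79361445 -0.55126095]
wrist [[302.63460637   0.         278.45357057]
 [  0.         302.63460637 209.97063194]
 [  0.           0.           1.        ]] [313.65764221 548.39807622 373.50191791] [-0.30205589  0.11977874 -0.94573532]
```

View pics/s0.png

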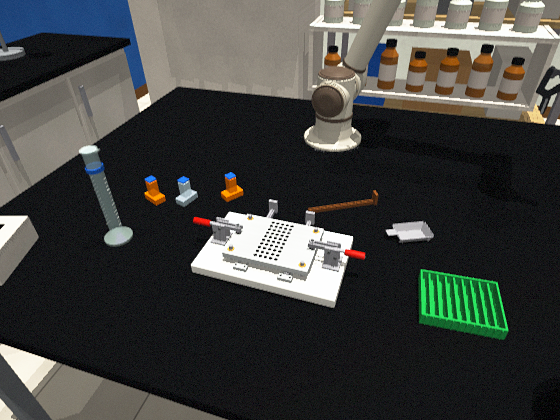

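View pics/d0.png

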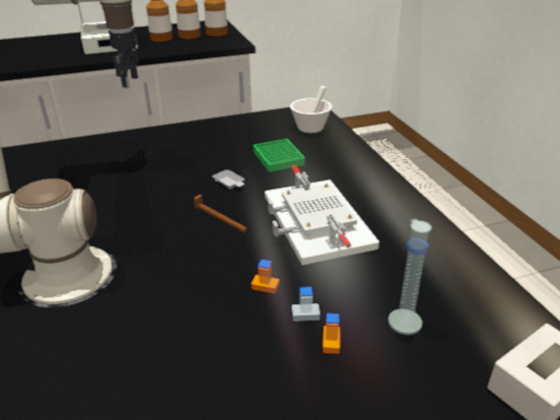

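Look-alikes of the tamper, as scene / side pixels: orange (153,190)/(332,333), clear with blue top (186,191)/(306,305), orange (231,186)/(265,277). I choose the clear one. The brown bar at scene (345,205) is a decoy. The two steel tabs are at scene (273,207) and (311,217).

Run:
```python
from h import *
a=cv2.imread('pics/s0.png')[165:305,140:370];b=cv2.imread('pics/d0.png')[155:355,245:385]
a=cv2.resize(a,(460,280),interpolation=cv2.INTER_CUBIC); b=cv2.resize(b,(420,600),interpolation=cv2.INTER_CUBIC)
a=cv2.resize(cv2.imread('pics/s0.png')[165:305,170:360],(380,280),interpolation=cv2.INTER_CUBIC)
c=cv2.resize(cv2.imread('pics/s0.png')[190:240,250:345],(380,200),interpolation=cv2.INTER_CUBIC)
o=np.zeros((600,800,3),np.uint8);o[:280,:380]=a;o[300:500,:380]=c;o[:,380:]=b
cv2.imwrite('pics/c0.png',o)
# blue tops
for n,f in(('scene','s0'),('side','d0')):
  h=cv2.cvtColor(cv2.imread(f'pics/{f}.png'),cv2.COLOR_BGR2HSV)
  m=cv2.inRange(h,(100,150,80),(130,255,255))
  N,_,st,ce=cv2.connectedComponentsWithStats(m)
  for i in range(1,N):
    if 20<st[i,4]<300: print(n,ce[i],st[i],onz(n,ce[i],68).round(1))
```

```text
scene [369.09047619 100.18095238] [353  96  32  10 210] [-199.6   95.3   68. ]
scene [ 94.89719626 169.55140187] [ 85 162  19  12 107] [ 504.6 -577.1   68. ]
scene [229.71698113 174.9245283 ] [224 172  12   7  53] [ 425.6 -198.3   68. ]
scene [149.91071429 178.28571429] [144 175  12   8  56] [ 501.  -400.5   68. ]
scene [182.42857143 179.14285714] [177 176  12   7  56] [ 480.3 -312.8   68. ]
side [263.42253521 263.1971831 ] [257 260  13   8  71] [ 425.4 -197.1   68. ]
side [305.50458716 290.58715596] [299 286  14  10 109] [ 481.3 -310.5   68. ]
side [332.09090909 317.5785124 ] [326 313  13  10 121] [ 502.4 -399.1   68. ]
```

View pics/c0.png

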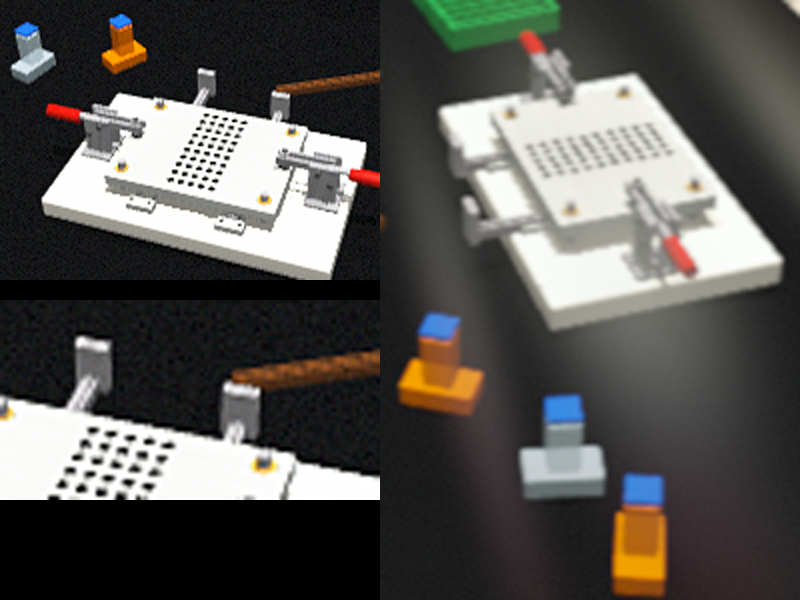

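Run:
```python
from h import *
S=lambda x,y:(170+x/2,165+y/2)
D=lambda x,y:(245+(x-380)/3,155+y/3)
Z=lambda x,y:(250+x/4,190+(y-300)/4)
print('base side',[onz('side',D(*p),30).round(0)[:2] for p in((439,107),(637,75),(782,260),(552,312))])
print('base scene',[onz('scene',S(*p),30).round(0)[:2] for p in((45,199),(332,264),(366,143),(118,95))])
print('pins scene',[onz('scene',S(*p),70).round(0)[:2] for p in((160,100),(292,126),(122,162),(265,194))])
print('pins side',[onz('side',D(*p),70).round(0)[:2] for p in((510,110),(624,89),(571,205),(695,182))])
print('tabs scene',[onz('scene',Z(*p),64).round(1)[:2] for p in((94,340),(242,384))])
print('tabs side',[onz('side',D(*p),64).round(1)[:2] for p in((456,150),(468,202))])
```

```text
base side [array([536., 157.]), array([736., 149.]), array([ 728., -167.]), array([ 528., -168.])]
base scene [array([ 728., -158.]), array([726., 157.]), array([539., 159.]), array([ 536., -156.])]
pins scene [array([577., -80.]), array([580.,  79.]), array([688., -80.]), array([691.,  78.])]
pins side [array([576.,  67.]), array([686.,  67.]), array([574., -90.]), array([682., -93.])]
tabs scene [array([497.3, -48.7]), array([515. ,  50.6])]
tabs side [array([513. ,  29.2]), array([498.4, -49.4])]
```

>>> servo_tool(rows=[[[40,225,245,40,0,0,-0.18],[0,445,484,80,0,0,-0.365],[0,445,484,80,0,0,-0.365],[0,445,484,80,0,0,-0.365],[0,445,484,80,0,0,-0.365],[0,445,484,80,0,0,-0.365],[0,445,484,80,0,0,-0.365],[0,445,484,80,0,0,-0.365],[0,445,484,80,0,0,-0.365],[0,445,484,80,0,0,-0.365]]])

```text
clock: 1.35
position: [452.7, -3.6, 155.6]
ee_rot: [1.0, -0.01, 0.0, -0.0]
contact_force: [1.2, 1.1, 0.1]
gripper_width: 0.0
grasp_force: 0.0
```

>>> servo_tool(rows=[[[0,0,0,0,0,0,0],[0,0,0,0,0,0,0]]])

```text
clock: 1.6
position: [452.1, -1.9, 155.6]
ee_rot: [1.0, -0.01, -0.0, 0.0]
contact_force: [-0.6, -0.0, 0.3]
gripper_width: -0.2
grasp_force: 0.0
```

Run:
```python
from h import *
s=arm.read_state();print(s['position'],s['ee_rot'],s['contact_force'])
P=arm.camera_params('wrist');save('wrist','w1')
import pickle;pickle.dump(P,open('w1.pkl','wb'))
```

```text
[452.08502668  -1.90698674 155.5517345 ] [ 9.99945288e-01 -1.04542820e-02 -3.55833954e-04  4.49731270e-05] [-0.58511969 -0.01039339  0.29201851]
```

View pics/w1.png

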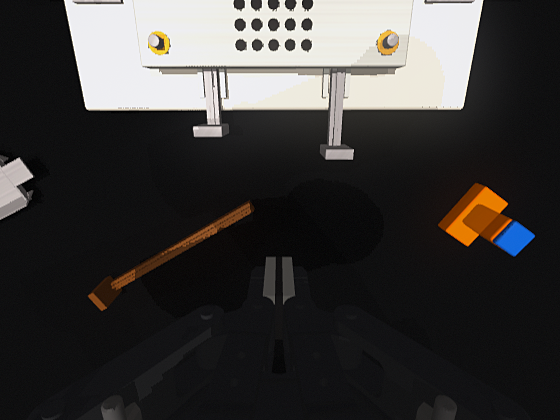

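The wrist view shows the right tab at (337,156), which is further out than the left tab at (211,134). Pins are at (159,40) and (389,41).

Run:
```python
from h import *
import pickle;P=pickle.load(open('w1.pkl','rb'))
for l,p,z in(('tabR',(338,156),64),('tabL',(211,134),64),('pinL',(157,40),70),('pinR',(391,40),70),('plate edge L',(148,67),59),('plate edge R',(405,67),59),('base L',(86,108),30),('base R',(464,108),30)):print(l,onz('wrist',p,z,P).round(1))
c=cv2.imread('pics/w1.png')[110:165,180:370];g=cv2.cvtColor(c,cv2.COLOR_BGR2GRAY)
for u in(330,338,346): print(u,cv2.cvtColor(cv2.imread('pics/w1.png'),cv2.COLOR_BGR2GRAY)[140:164,u])
for u in(205,211,218): print(u,cv2.cvtColor(cv2.imread('pics/w1.png'),cv2.COLOR_BGR2GRAY)[118:142,u])
```

```text
tabR [499.8 -48.2  64. ]
tabL [518.3  48.3  64. ]
pinL [580.7  77.5  70. ]
pinR [577.5 -79.2  70. ]
plate edge L [565.7  90.4  59. ]
plate edge R [561.9 -94.7  59. ]
base L [538.9 158.9  30. ]
base R [ 532.4 -159.1   30. ]
330 [182 182 181 182 189 140  62  64  56 130 182 185 175 170 169 170 170 171
 162 105  11  20  22  23]
338 [175 174 175 176 184 136  62  66  56 126 176 181 176 175 172 169 168 170
 161 103  11  20  22  23]
346 [ 30  30  30  28  26  60  79  70  57 125 175 180 174 172 171 170 170 176
 168 108   6  19  23  21]
205 [ 19  20  22  24  20  34  62  57 133 197 204 195 194 191 186 185 184 189
 144  47  18  26  26  24]
211 [225 208 188 187 188 195 142  42 132 199 206 195 191 189 188 188 189 196
 147  43  20  26  26  27]
218 [208 207 208 207 208 215 155  45 134 207 217 208 206 203 198 194 192 196
 146  44  19  26  26  27]
```

>>> servo_tool(rows=[[[0,12,46,40,0,0,0],[0,15,46,95,0,0,0],[0,15,46,109,0,0,0],[0,20,46,109,0,0,0],[0,20,46,109,0,0,0]]])

```text
clock: 2.28
position: [473.0, -46.7, 47.9]
ee_rot: [1.0, -0.009, 0.001, -0.0]
contact_force: [0.0, 0.1, 0.1]
gripper_width: -0.2
grasp_force: 0.0
```

>>> servo_tool(rows=[[[0,4,1,0,0,0,0],[0,8,1,0,0,0,0],[0,11,1,0,0,0,0],[0,14,1,0,0,0,0],[0,17,1,0,0,0,0],[0,20,1,0,0,0,0],[0,22,1,0,0,0,0]]])

```text
clock: 3.15
position: [493.6, -49.5, 46.7]
ee_rot: [1.0, -0.01, -0.0, 0.0]
contact_force: [-1.4, -0.3, -0.1]
gripper_width: 0.3
grasp_force: 0.6
```

>>> servo_tool(rows=[[[0,2,0,0,0,0,0],[0,4,0,0,0,0,0],[0,6,0,0,0,0,0]]])

```text
clock: 3.52
position: [499.5, -49.6, 46.8]
ee_rot: [1.0, -0.01, -0.0, 0.0]
contact_force: [-0.6, 0.3, 0.0]
gripper_width: -0.3
grasp_force: 0.4
```

>>> servo_tool(rows=[[[0,1.5,0,0,0,0,0],[0,3,0,0,0,0,0]]])

```text
clock: 3.78
position: [502.5, -49.7, 46.8]
ee_rot: [1.0, -0.01, 0.0, -0.0]
contact_force: [-2.0, -0.1, -0.8]
gripper_width: 0.1
grasp_force: 0.4
```

>>> servo_tool(rows=[[[0,1,0,0,0,0,0],[0,2,0,0,0,0,0]]])

```text
clock: 4.03
position: [503.0, -49.9, 46.7]
ee_rot: [1.0, -0.01, -0.002, 0.0]
contact_force: [-5.2, 1.0, 3.6]
gripper_width: 0.2
grasp_force: 2.8
```

>>> servo_tool(rows=[[[0,1,0,0,0,0,0],[0,2,0,0,0,0,0]]])

```text
clock: 4.28
position: [503.0, -50.1, 46.4]
ee_rot: [1.0, -0.01, -0.004, 0.0]
contact_force: [-9.4, 2.0, 6.5]
gripper_width: 0.1
grasp_force: 4.6
```

The bar met its stop at tool x=503, where the force rose to 9 N with no further motion. Next I back off and go above the tamper.

>>> servo_tool(rows=[[[0,-6,0,0,0,0,0],[0,-14,0,-10,0,0,0],[0,-25,20,-60,0,0,0],[30,-25,60,-105,0,0,0],[60,-22,120,-105,0,0,0],[60,-18,180,-105,0,0,0],[60,-17,230,-105,0,0,0],[60,-17,261,-105,0,0,0],[60,-17,261,-105,0,0,0],[60,-17,261,-105,0,0,0]]])

```text
clock: 5.52
position: [484.2, -310.0, 152.3]
ee_rot: [1.0, -0.01, 0.0, 0.0]
contact_force: [-0.1, 0.1, -0.5]
gripper_width: 60.0
grasp_force: 0.0
```

Run:
```python
from h import *
import pickle
s=arm.read_state();print(s['position'],s['ee_rot'],s['contact_force'])
P=arm.camera_params('wrist');save('wrist','w2');pickle.dump(P,open('w2.pkl','wb'))
```

```text
[ 484.20892018 -309.9680394   152.26537709] [ 9.99951171e-01 -9.87301711e-03  4.19123768e-04  6.04262626e-05] [-0.05299269  0.08835426 -0.47548202]
```

View pics/w2.png

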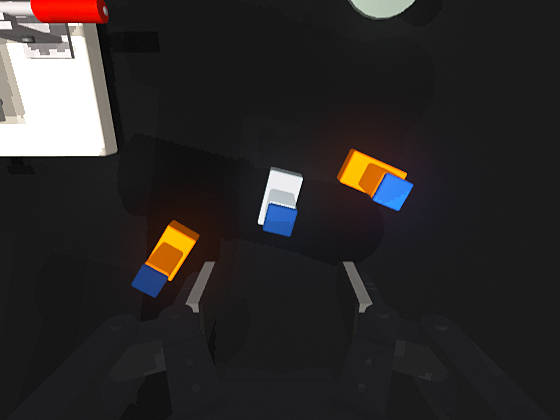

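The close view shows the clear block: white foot around (281,197), blue top at (281,220). The orange ones are at (165,258) and (375,180). The choice is confirmed.

Run:
```python
from h import *
import pickle;P=pickle.load(open('w2.pkl','rb'))
im=cv2.imread('pics/w2.png');h=cv2.cvtColor(im,cv2.COLOR_BGR2HSV)
m=cv2.inRange(h,(105,130,60),(125,255,255));m[:,:255]=0;m[:,305:]=0
c=max(cv2.findContours(m,0,2)[0],key=cv2.contourArea);r=cv2.minAreaRect(c)
print('px',r); 
for z in(70,):
  b=[onz('wrist',p,z,P)[:2] for p in cv2.boxPoints(r)];print(np.round(b,1),np.mean(b,0).round(1))
  e=[np.array(b[(i+1)%4])-b[i] for i in range(4)];print([(np.linalg.norm(v).round(1),np.degrees(np.arctan2(v[1],v[0])).round(1)) for v in e])
# foot corners (z 18)
f=cv2.inRange(cv2.cvtColor(im,cv2.COLOR_BGR2GRAY),110,255);f[:,:250]=0;f[:,310:]=0;f[:160]=0;f[235:]=0
c=max(cv2.findContours(f,0,2)[0],key=cv2.contourArea);r=cv2.minAreaRect(c);print('foot',r)
b=[onz('wrist',p,18,P)[:2] for p in cv2.boxPoints(r)];print(np.round(b,1))
print([(round(float(np.degrees(np.arctan2(*(np.array(b[(i+1)%4])-b[i])[::-1]))),1)) for i in range(4)])
print(proj('wrist',[484.2,-310,152],P))
```

```text
px ((279.7941589355469, 219.82357788085938), (30.074417114257812, 28.861738204956055), 14.03624439239502)
[[ 475.1 -295.6]
 [ 498.7 -302. ]
 [ 492.2 -324.7]
 [ 468.3 -319.1]] [ 483.6 -310.4]
[(np.float64(24.4), np.float64(-15.1)), (np.float64(23.7), np.float64(-105.8)), (np.float64(24.6), np.float64(166.7)), (np.float64(24.5), np.float64(73.7))]
foot ((279.8235778808594, 199.70590209960938), (33.469913482666016, 57.238407135009766), 14.03624439239502)
[[ 460.7 -287.4]
 [ 515.6 -302.6]
 [ 507.3 -332.7]
 [ 451.4 -319.3]]
[-15.5, -105.3, 166.5, 73.8]
[279.85525669 273.0309879 ]
```

>>> servo_tool(rows=[[[60,-1,0,20,0,0,0.12],[60,-1,0,50,0,0,0.242],[60,-1,0,85,0,0,0.242],[60,-1,0,110,0,0,0.242],[60,-1,0,122,0,0,0.242],[60,-1,0,122,0,0,0.242],[15,-1,0,122,0,0,0.242],[15,-1,0,122,0,0,0.242],[15,-1,0,122,0,0,0.242],[15,-1,0,122,0,0,0.242]]])

```text
clock: 6.82
position: [484.0, -310.6, 31.0]
ee_rot: [0.991, -0.13, 0.001, 0.0]
contact_force: [-1.0, 1.6, 5.0]
gripper_width: 23.5
grasp_force: 59.1
```

>>> servo_tool(rows=[[[15,0,0,0,0,0,0],[15,0,0,-2,0,0,0],[15,0,0,-10,0,0,0]]])

```text
clock: 7.2
position: [482.3, -310.1, 39.2]
ee_rot: [0.991, -0.131, -0.001, -0.0]
contact_force: [0.5, 0.5, -1.0]
gripper_width: 23.4
grasp_force: 58.7
```

>>> servo_tool(rows=[[[15,0,0,-50,0,0,0],[15,0,0,-110,0,0,0],[15,15,-55,-140,0,0,-0.06],[15,30,-110,-151,0,0,-0.12],[15,45,-165,-151,0,0,-0.18],[15,60,-220,-151,0,0,-0.242],[15,79,-270,-151,0,0,-0.242],[15,79,-288,-151,0,0,-0.242],[15,79,-288,-151,0,0,-0.242],[15,79,-288,-151,0,0,-0.242]]])

```text
clock: 8.45
position: [633.2, -53.6, 190.8]
ee_rot: [1.0, -0.01, -0.0, 0.0]
contact_force: [-0.3, -0.4, -2.1]
gripper_width: 22.9
grasp_force: 59.3
```

Run:
```python
from h import *
import pickle
s=arm.read_state();print(s['position'],s['ee_rot'],s['contact_force'],s['wrist_torque'])
P=arm.camera_params('wrist');save('wrist','w3');pickle.dump(P,open('w3.pkl','wb'))
```

```text
[633.24901985 -53.64359795 190.83987653] [ 9.99945590e-01 -1.04233446e-02 -4.01620665e-04  9.85590979e-05] [-0.25265942 -0.41595215 -2.08962797] [-0.02969482  0.01074791  0.00686316]
```

View pics/w3.png

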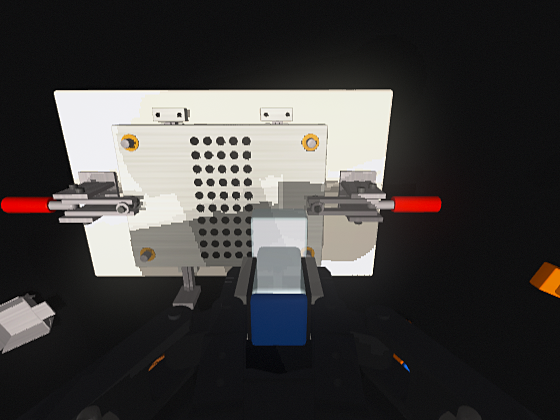

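The block is held straight, with its foot at (280,240). Plate pins show at (129,142), (311,142) and (147,254).

Run:
```python
from h import *
import pickle;P=pickle.load(open('w3.pkl','rb'))
for l,p,z in(('backL',(130,143),70),('backR',(311,143),70),('frontL',(147,254),70),('clampL tip',(122,208),66),('clampR tip',(317,207),66),('hole near',(248,141),60),('hole near2',(245,233),60),('stopL',(170,108),40),('stopR',(276,108),40)):print(l,onz('wrist',p,z,P).round(1))
```

```text
backL [690.9  73.1  70. ]
backR [687.8 -82.   70. ]
frontL [585.1  75.6  70. ]
clampL tip [631.2  93.2  66. ]
clampR tip [628.5 -88.9  66. ]
hole near [689.5 -27.1  60. ]
hole near2 [600.9 -19.4  60. ]
stopL [718.6  45.1  40. ]
stopR [716.6 -52.4  40. ]
```

>>> servo_tool(rows=[[[15,0,-1,40,0,0,0],[15,0,-1,75,0,0,0],[15,0,-1,90,0,0,0],[15,0,-1,94,0,0,0],[15,0,-1,94,0,0,0]]])

```text
clock: 9.12
position: [634.9, -51.9, 98.0]
ee_rot: [1.0, -0.01, 0.001, 0.0]
contact_force: [-0.0, 0.1, -0.7]
gripper_width: 23.1
grasp_force: 59.3
```

>>> servo_tool(rows=[[[15,0,0,1,0,0,0],[15,0,0,2,0,0,0],[15,0,0,3,0,0,0]]])

```text
clock: 9.5
position: [634.3, -51.5, 94.2]
ee_rot: [1.0, -0.01, 0.0, -0.0]
contact_force: [-0.0, 0.5, -1.4]
gripper_width: 23.5
grasp_force: 59.3
```

>>> servo_tool(rows=[[[15,0,0,1,0,0,0],[15,0,0,2,0,0,0]]])

```text
clock: 9.75
position: [634.1, -51.6, 91.8]
ee_rot: [1.0, -0.01, -0.0, 0.0]
contact_force: [-1.2, 0.1, -1.5]
gripper_width: 23.4
grasp_force: 59.3
```

>>> servo_tool(rows=[[[15,0,0,1,0,0,0],[15,0,0,2,0,0,0]]])

```text
clock: 10.0
position: [634.1, -51.6, 90.7]
ee_rot: [1.0, -0.01, 0.0, 0.0]
contact_force: [-3.3, 0.5, 6.6]
gripper_width: 23.9
grasp_force: 60.3
```

>>> servo_tool(rows=[[[15,0,0,1,0,0,0],[15,0,0,2,0,0,0]]])

```text
clock: 10.25
position: [634.2, -51.7, 89.9]
ee_rot: [1.0, -0.01, 0.0, 0.0]
contact_force: [-3.9, -0.1, 10.1]
gripper_width: 23.2
grasp_force: 60.6
```

>>> servo_tool(rows=[[[15,0,0,1,0,0,0],[15,0,0,1,0,0,0]]])

```text
clock: 10.5
position: [634.2, -51.9, 89.0]
ee_rot: [1.0, -0.01, 0.0, 0.0]
contact_force: [-3.2, 0.6, 8.9]
gripper_width: 23.4
grasp_force: 60.7
```

>>> servo_tool(rows=[[[15,0,0,1,0,0,0],[15,0,0,1,0,0,0]]])

```text
clock: 10.75
position: [634.2, -52.0, 88.5]
ee_rot: [1.0, -0.009, 0.0, 0.0]
contact_force: [-4.6, -0.0, 10.6]
gripper_width: 23.6
grasp_force: 60.8
```

>>> servo_tool(rows=[[[15,0,0,1,0,0,0],[15,0,0,1,0,0,0]]])

```text
clock: 11.0
position: [634.2, -52.0, 88.4]
ee_rot: [1.0, -0.009, 0.001, 0.001]
contact_force: [-5.9, 1.4, 14.9]
gripper_width: 23.1
grasp_force: 61.4
```

>>> servo_tool(rows=[[[15,0,0,1,0,0,0],[15,0,0,1,0,0,0]]])

```text
clock: 11.25
position: [634.3, -52.0, 88.4]
ee_rot: [1.0, -0.009, 0.001, 0.001]
contact_force: [-7.4, 0.8, 18.8]
gripper_width: 23.4
grasp_force: 62.0
```

>>> servo_tool(rows=[[[15,0,0,1,0,0,0],[15,0,0,2,0,0,0],[15,0,0,2,0,0,0]]])

```text
clock: 11.62
position: [634.3, -52.0, 88.3]
ee_rot: [1.0, -0.009, 0.001, 0.001]
contact_force: [-11.1, 2.0, 26.3]
gripper_width: 23.8
grasp_force: 62.9
```

>>> servo_tool(rows=[[[15,0,0,-5,0,0,0],[15,0,0,-10,0,0,0],[15,0,0,-20,0,0,0],[15,0,-40,-25,0,0,0],[15,2,-80,-25,0,0,0],[15,2,-100,-22,0,0,0],[15,2,-100,-15,0,0,0],[15,2,-100,-10,0,0,0],[15,2,-100,-8,0,0,0],[15,2,-100,-8,0,0,0]]])

```text
clock: 12.88
position: [638.1, 47.5, 90.5]
ee_rot: [1.0, -0.01, 0.0, 0.0]
contact_force: [-1.5, 2.1, 4.1]
gripper_width: 23.1
grasp_force: 59.8
```

>>> servo_tool(rows=[[[15,0,0,1,0,0,0],[15,0,0,2,0,0,0]]])

```text
clock: 13.12
position: [638.1, 47.7, 89.1]
ee_rot: [1.0, -0.01, 0.0, 0.0]
contact_force: [-3.9, 1.5, 7.4]
gripper_width: 23.4
grasp_force: 60.3
```

>>> servo_tool(rows=[[[15,0,0,1,0,0,0],[15,0,0,1,0,0,0]]])

```text
clock: 13.38
position: [638.1, 47.8, 88.1]
ee_rot: [1.0, -0.01, 0.0, 0.0]
contact_force: [-3.6, 2.4, 5.2]
gripper_width: 23.3
grasp_force: 60.3
```

>>> servo_tool(rows=[[[15,0,0,1,0,0,0],[15,0,0,1,0,0,0]]])

```text
clock: 13.62
position: [638.2, 47.7, 88.0]
ee_rot: [1.0, -0.01, 0.001, 0.0]
contact_force: [-4.3, 1.5, 9.8]
gripper_width: 23.8
grasp_force: 60.9
```

>>> servo_tool(rows=[[[15,0,0,1,0,0,0],[15,0,0,1,0,0,0]]])

```text
clock: 13.88
position: [638.3, 47.7, 88.0]
ee_rot: [1.0, -0.01, 0.001, 0.0]
contact_force: [-6.4, 1.6, 13.7]
gripper_width: 23.7
grasp_force: 61.4
```

>>> servo_tool(rows=[[[15,0,0,1,0,0,0],[15,0,0,2,0,0,0],[15,0,0,3.2,0,0,0],[15,0,0,3.2,0,0,0]]])

```text
clock: 14.38
position: [638.4, 47.7, 87.9]
ee_rot: [1.0, -0.009, 0.001, 0.0]
contact_force: [-12.1, 1.5, 26.1]
gripper_width: 23.4
grasp_force: 63.1
```

>>> servo_tool(rows=[[[15,0,0,-5,0,0,0],[15,0,0,-12,0,0,0],[15,-2,30,-22,0,0,0],[15,-3,70,-22,0,0,0],[15,-3,100,-20,0,0,0],[15,-3,100,-14,0,0,0],[15,-3,100,-9,0,0,0],[15,-3,100,-6,0,0,0],[15,-3,100,-4,0,0,0],[15,-3,100,-3,0,0,0]]])

```text
clock: 15.62
position: [632.9, -51.3, 88.0]
ee_rot: [1.0, -0.009, -0.0, 0.001]
contact_force: [-9.0, -0.5, 17.6]
gripper_width: 23.2
grasp_force: 61.8
```

>>> servo_tool(rows=[[[15,0,0,1,0,0,0],[15,0,0,2,0,0,0],[15,0,0,2.5,0,0,0],[15,0,0,2.5,0,0,0]]])

```text
clock: 16.12
position: [633.0, -51.3, 87.9]
ee_rot: [1.0, -0.008, 0.0, 0.001]
contact_force: [-10.3, -0.5, 24.0]
gripper_width: 23.2
grasp_force: 62.8
```

>>> servo_tool(rows=[[[15,0,0,-5,0,0,0],[15,0,0,-12,0,0,0],[15,2,-30,-22,0,0,0],[15,3,-70,-22,0,0,0],[15,3,-100,-20,0,0,0],[15,3,-100,-14,0,0,0],[15,3,-100,-9,0,0,0],[15,3,-100,-6,0,0,0],[15,3,-100,-4,0,0,0],[15,3,-100,-3,0,0,0]]])

```text
clock: 17.38
position: [638.0, 47.4, 88.0]
ee_rot: [1.0, -0.01, 0.0, 0.0]
contact_force: [-7.1, 1.1, 15.1]
gripper_width: 23.1
grasp_force: 61.2
```

>>> servo_tool(rows=[[[15,0,0,1,0,0,0],[15,0,0,2,0,0,0],[15,0,0,2.5,0,0,0],[15,0,0,2.5,0,0,0]]])

```text
clock: 17.88
position: [638.1, 47.4, 88.0]
ee_rot: [1.0, -0.01, 0.001, 0.0]
contact_force: [-10.1, 1.4, 20.9]
gripper_width: 23.2
grasp_force: 62.4
```

>>> servo_tool(rows=[[[15,0,0,1,0,0,0],[15,0,0,1.5,0,0,0],[15,0,0,1.5,0,0,0]]])

```text
clock: 18.25
position: [638.2, 47.4, 87.9]
ee_rot: [1.0, -0.01, 0.001, 0.0]
contact_force: [-12.3, 1.7, 26.7]
gripper_width: 23.7
grasp_force: 63.2
```

>>> servo_tool(rows=[[[15,0,0,-5,0,0,0],[15,0,0,-12,0,0,0],[15,-2,30,-22,0,0,0],[15,-3,70,-22,0,0,0],[15,-3,100,-20,0,0,0],[15,-3,100,-14,0,0,0],[15,-3,100,-9,0,0,0],[15,-3,100,-6,0,0,0],[15,-3,100,-4,0,0,0],[15,-3,100,-3,0,0,0]]])

```text
clock: 19.5
position: [633.0, -51.4, 88.0]
ee_rot: [1.0, -0.008, -0.0, 0.001]
contact_force: [-8.3, -0.5, 19.4]
gripper_width: 23.2
grasp_force: 62.0
```

>>> servo_tool(rows=[[[15,0,0,1,0,0,0],[15,0,0,2,0,0,0],[15,0,0,3,0,0,0],[15,0,0,3,0,0,0]]])

```text
clock: 20.0
position: [633.1, -51.4, 87.9]
ee_rot: [1.0, -0.008, 0.001, 0.001]
contact_force: [-12.1, -0.3, 27.8]
gripper_width: 23.3
grasp_force: 63.3
```

>>> servo_tool(rows=[[[15,0,0,-6,0,0,0],[15,0,0,-20,0,0,0],[15,0,0,-70,0,0,0],[15,0,0,-110,0,0,0],[15,-25,45,-110,0,0,0],[15,-50,95,-110,0,0,0],[15,-80,145,-110,0,0,0],[15,-110,195,-110,0,0,0],[15,-135,240,-100,0,0,0],[15,-145,261,-70,0,0,0]]])

```text
clock: 21.25
position: [483.0, -311.9, 152.4]
ee_rot: [1.0, -0.011, 0.002, 0.001]
contact_force: [0.9, 0.6, -2.1]
gripper_width: 23.9
grasp_force: 59.3
```

>>> servo_tool(rows=[[[15,0,0,40,0,0,0],[15,0,0,80,0,0,0],[15,0,0,90,0,0,0],[15,0,0,90,0,0,0]]])

```text
clock: 21.75
position: [483.5, -309.7, 61.2]
ee_rot: [1.0, -0.009, -0.0, 0.0]
contact_force: [0.3, -0.4, -1.6]
gripper_width: 23.3
grasp_force: 59.3
```

>>> servo_tool(rows=[[[15,0,0,15,0,0,0],[15,0,0,24,0,0,0],[15,0,0,27,0,0,0],[15,0,0,28,0,0,0],[15,0,0,28,0,0,0]]])

```text
clock: 22.38
position: [483.2, -309.8, 33.4]
ee_rot: [1.0, -0.01, 0.0, 0.0]
contact_force: [0.2, -0.9, -0.3]
gripper_width: 23.0
grasp_force: 59.3
```

>>> servo_tool(rows=[[[15,0,0,1,0,0,0],[15,0,0,1.5,0,0,0],[15,0,0,1.5,0,0,0]]])

```text
clock: 22.75
position: [483.0, -309.7, 31.7]
ee_rot: [1.0, -0.01, 0.0, 0.0]
contact_force: [-0.0, 0.9, -0.1]
gripper_width: 23.6
grasp_force: 59.3
```

>>> servo_tool(rows=[[[15,0,0,1,0,0,0],[15,0,0,1.5,0,0,0],[15,0,0,1.5,0,0,0]]])

```text
clock: 23.12
position: [483.1, -309.7, 31.0]
ee_rot: [1.0, -0.01, 0.0, 0.0]
contact_force: [-1.6, 0.7, 4.6]
gripper_width: 23.6
grasp_force: 60.3
```

>>> servo_tool(rows=[[[15,0,0,-0.8,0,0,0],[50,0,0,-0.8,0,0,0],[50,0,0,-0.8,0,0,0],[50,0,0,-3,0,0,0],[50,0,0,-40,0,0,0],[50,0,0,-90,0,0,0],[50,0,0,-130,0,0,0],[50,0,0,-130,0,0,0]]])

```text
clock: 24.12
position: [485.1, -310.5, 164.2]
ee_rot: [1.0, -0.01, 0.004, 0.002]
contact_force: [0.8, -0.2, -0.5]
gripper_width: 50.4
grasp_force: 0.0
```

Run:
```python
from h import *
import pickle
s=arm.read_state();print(s['position'],s['ee_rot'],s['contact_force'])
P=arm.camera_params('wrist');save('wrist','w4')
c=cv2.imread('pics/w4.png');save('scene','s4',(160,165,360,305),2);d=cv2.imread('pics/s4.png')
o=np.zeros((600,800,3),np.uint8);o[:315,:420]=cv2.resize(c,(420,315));o[315:595,:400]=d
save('side','d4',(250,150,385,350),2.5);e=cv2.imread('pics/d4.png');o[:e.shape[0],430:430+e.shape[1]]=e
cv2.imwrite('pics/v4.png',o)
```

```text
[ 485.1143863  -310.51407477  164.23883318] [ 0.99994441 -0.00960735  0.00405127  0.00156951] [ 0.76127744 -0.19321445 -0.54183758]
```

View pics/v4.png

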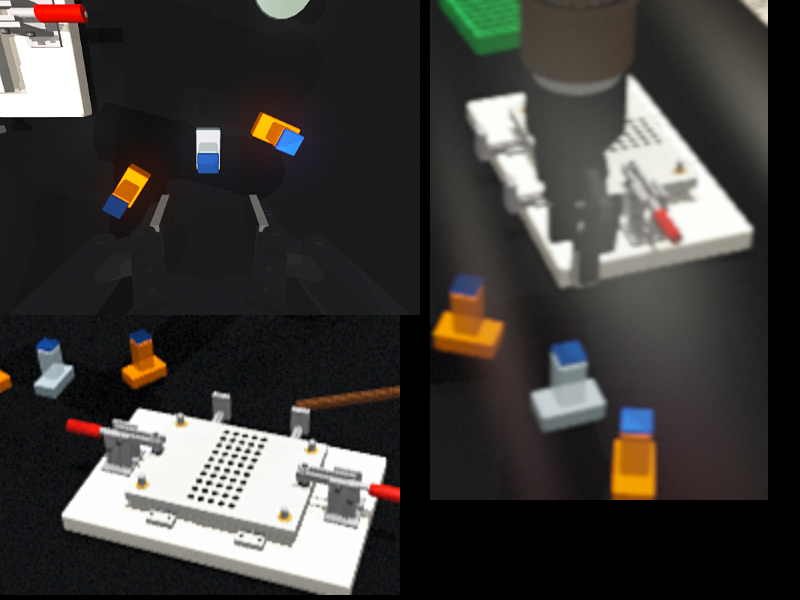

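The block stands upright and released at (205,150) in the wrist view. Both tabs are level in the scene view. Next I hook closed fingers behind the right tab.

>>> servo_tool(rows=[[[30,10,-50,0,0,0,0],[0,20,-100,0,0,0,0],[0,30,-150,0,0,0,0],[0,40,-200,0,0,0,0],[0,53,-240,0,0,0,0],[0,53,-261,0,0,0,0],[0,53,-261,40,0,0,0],[0,53,-261,70,0,0,0],[0,53,-261,70,0,0,0]]])

```text
clock: 25.4
position: [538.4, -50.1, 86.6]
ee_rot: [1.0, -0.01, -0.004, 0.001]
contact_force: [0.2, 0.7, -0.0]
gripper_width: 0.1
grasp_force: 0.0
```

Run:
```python
from h import *
s=arm.read_state();print(s['position'],s['ee_rot'])
save('wrist','w5')
```

```text
[538.37085897 -50.08860914  86.56769531] [ 9.99940014e-01 -9.99925974e-03 -4.40649460e-03  7.52694261e-04]
```

View pics/w5.png

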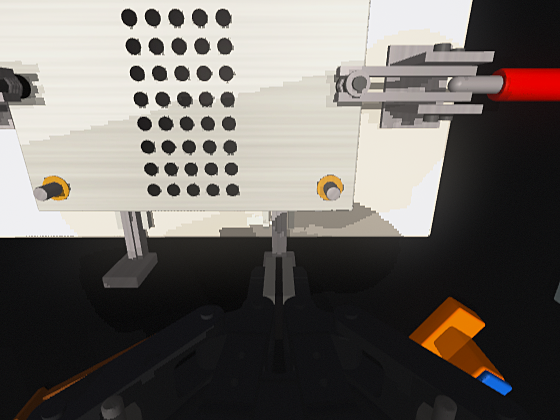

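The fingers at (280,275) sit between the plate's edge (row 210) and the tab behind them. I shift 4 mm forward and go down.

>>> servo_tool(rows=[[[0,3,0,0,0,0,0],[0,3,0,10,0,0,0],[0,3,0,20,0,0,0],[0,3,0,20,0,0,0]]])

```text
clock: 25.95
position: [543.3, -50.0, 69.1]
ee_rot: [1.0, -0.01, -0.001, 0.0]
contact_force: [-0.3, 0.4, -0.1]
gripper_width: 0.2
grasp_force: 0.0
```

>>> servo_tool(rows=[[[0,0,0,6,0,0,0],[0,0,0,10,0,0,0],[0,0,0,14,0,0,0]]])

```text
clock: 26.32
position: [544.1, -49.8, 55.9]
ee_rot: [1.0, -0.01, 0.0, 0.0]
contact_force: [-1.0, 0.4, 0.3]
gripper_width: 0.2
grasp_force: 0.0
```

>>> servo_tool(rows=[[[0,-2,0,3,0,0,0],[0,-5,0,4,0,0,0],[0,-8,0,4,0,0,0],[0,-8,0,4,0,0,0]]])

```text
clock: 26.82
position: [535.9, -49.6, 52.3]
ee_rot: [1.0, -0.01, 0.0, -0.0]
contact_force: [0.1, 0.8, 0.3]
gripper_width: -0.1
grasp_force: 0.0
```

>>> servo_tool(rows=[[[0,-1,0,0,0,0,0],[0,-1,0,0,0,0,0]]])

```text
clock: 27.08
position: [535.2, -49.6, 52.2]
ee_rot: [1.0, -0.01, 0.0, -0.0]
contact_force: [-0.9, 0.2, -1.6]
gripper_width: 0.3
grasp_force: 0.0
```

>>> servo_tool(rows=[[[0,-1,0,0,0,0,0],[0,-1,0,0,0,0,0]]])

```text
clock: 27.32
position: [534.1, -49.6, 52.1]
ee_rot: [1.0, -0.01, -0.0, -0.0]
contact_force: [0.2, 0.5, -0.4]
gripper_width: -0.2
grasp_force: 0.0
```

>>> servo_tool(rows=[[[0,-1,0,0,0,0,0],[0,-1,0,0,0,0,0]]])

```text
clock: 27.58
position: [533.0, -49.6, 52.1]
ee_rot: [1.0, -0.01, -0.0, 0.0]
contact_force: [-0.1, 0.1, 0.2]
gripper_width: 0.1
grasp_force: 0.0
```

>>> servo_tool(rows=[[[0,-0.7,0,0,0,0,0],[0,-0.7,0,0,0,0,0]]])

```text
clock: 27.82
position: [533.0, -49.5, 52.2]
ee_rot: [1.0, -0.01, 0.001, -0.0]
contact_force: [0.9, -0.3, -0.4]
gripper_width: -0.2
grasp_force: 0.7
```

Contact at 533, as expected for a bar at home.

>>> servo_tool(rows=[[[0,-0.5,0,0,0,0,0],[0,-0.5,0,0,0,0,0]]])

```text
clock: 28.08
position: [532.9, -49.5, 52.3]
ee_rot: [1.0, -0.01, 0.001, -0.0]
contact_force: [3.4, -0.8, -3.1]
gripper_width: 0.3
grasp_force: 1.9
```

>>> servo_tool(rows=[[[0,-0.4,0,0,0,0,0],[0,-0.4,0,0,0,0,0]]])

```text
clock: 28.32
position: [532.9, -49.4, 52.3]
ee_rot: [1.0, -0.01, 0.001, -0.0]
contact_force: [5.1, -1.1, -3.9]
gripper_width: 0.2
grasp_force: 2.6
```

The bar held about 5 N without moving. I retreat the way I came.

>>> servo_tool(rows=[[[0,4,0,0,0,0,0],[0,11,0,0,0,0,0],[0,11,0,-10,0,0,0],[0,11,0,-40,0,0,0],[0,0,0,-100,0,0,0],[0,-20,0,-130,0,0,0],[0,-20,0,-130,0,0,0],[0,-20,0,-130,0,0,0]]])

```text
clock: 29.32
position: [511.0, -49.2, 181.9]
ee_rot: [1.0, -0.01, -0.0, -0.0]
contact_force: [-0.6, 0.3, 0.1]
gripper_width: -0.0
grasp_force: 0.0
```

Run:
```python
from h import *
s=arm.read_state();print(s['position'],s['contact_force'],s['clock'])
print(arm.job_done())
```

```text
[510.99968804 -49.16073183 181.92664055] [-0.58254759  0.32142473  0.10702308] 29.325
the job is handed in; nothing more can be done
None
```

I handed the job in at 29.3 s and was given no verdict: the right bar is back against its stop, the plate was pressed three times on the right and twice on the left at 24–28 N, the block stands upright by the machine, and the tab held a 5 N tug.

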